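# Build the sieve column on the shaker

### The arm

A 7-joint arm with a two-finger parallel gripper is mounted at the origin on a cart in front of the work surface, level with it; the furniture and walls round the work are solid. World frame = base frame: x ahead of the robot, y to its left, z up, the work surface at z = 0. Lengths are in m, angles in degrees, forces in N, time in s.
With the tool pointing down it reaches from about 0.425 to 0.875 m from the base axis. Payload 4.7 kg.
Tool frame: the origin (TCP) lies midway between the tips of the shut fingers; the grasp point (between the pads) lies 19 mm behind it; z points along the fingers, y is the direction in which the jaws open and shut (so a half turn about z gives the same grasp; the last joint's range is limited). The gripper opens to 87 mm and grips with 3 to 60 N. Pads are 19 mm wide; open, the fingers measure 117 mm over their backs; the gripper's body (75 mm by 190 mm) begins 51 mm behind the grasp point.
Start: joints at [-70.984, 18.392, -4.016, 83.108, 1.295, 78.541, -3.26], TCP at [0.203, 0.617, 0.223] pointing down, gripper open.
Joint ranges: [-163.93, 163.93], [-17.29, 119.83], [-79.2, 71.16], [3.27, 140.29], [-89.18, 269.18], [5.43, 117.66], [-154.24, 154.24]. Speed limits (degrees/s): [147.25, 147.25, 180, 180, 180, 180, 180].

### API

Orientations are given as [roll, pitch, yaw] about the fixed x, y, z axes, in that order (R = Rz(yaw) Ry(pitch) Rx(roll)).
In Python, from cell import env gives the robot as it stands. The module is installed in compiled form; this text tells all that it offers.
- The arm moves only by the tool servo_tool, never from a script. Its argument "plan" is a list of rows, each a list of 3 entries, a list of its own where there are three numbers: the opening, from 0 (shut) to 1 (fully open), then the shift along the tool's x, y, z in cm, then the turn, a rotation vector about the tool's x, y, z in degrees. A call has 1 to 20 rows; each row shifts and turns the pose as measured when the row begins, along the tool's axes as they then stand; what a row does not reach is not made up. A row lasts 1/12 s, in which the tool goes at most 41.7 mm and 7.16 degrees, less where a joint would pass 70% of its speed; a pose out of reach is approached as far as the arm can. A call is refused whole if a number of a shift passes 4.17 or a number of a turn 7.16, either way. A call with a gripper value outside its range is refused whole. The fingers move at their own pace and stop on an object; "force" is the grip in N (left out, the last holds). Time passes only in rows, so rows that do not move let the fingers close. It gives the time, the measured TCP pose, the force and the opening at its end, in the units of the state.
- env.get_obs(): the state, without advancing time (a new reading comes with each control period).
- env.read_camera(name): name is "side" or "top" or "wrist"; returns a dict with "image" (420x560x3 uint8, blue, green, red), "fx", "fy", "cx", "cy" (pixels), "rvec" (rotation vector, rad) and "tvec" (3), from world to camera coordinates, as OpenCV has them; the wrist camera has in their place "T_tool_cam" (4x4, takes a point from camera to tool coordinates, whose origin is the TCP and whose axes are the flange's). Camera axes: x right, y down, z forward; pixel columns grow to the right and rows downward; lengths in m; the calibration is good to about 2 mm. The wrist camera is an equidistant fisheye: a pixel r from the principal point sees the ray r / f radians off the axis. A picture is of the moment at which its call begins: read the wrist's pose just before it. There is no depth.
- env.sign_off(): hands the job in, once; it reports no verdict.
The state is a dict: "time_s": time; "qpos": joint angles; "joint_velocities": joint speeds; "effort": joint torques, N m; "tool_pos": TCP position; "tool_rot": TCP orientation; "force": force on the tool from outside, world axes, zero at the start; "wrist_torque": the same for the moment, N m; "grip_width": finger opening in m.
Only numpy, scipy, OpenCV 4.12 (cv2) and the standard library are available. Lean on these libraries where they do the work, as an engineer would, in place of code of your own. Each camera call takes 0.05 s, during which the arm holds its last target. There are 200 camera calls.

### The job

Build the sieve column on the receiver pan of the white shaker, one part at a time from the bottom up: the blue fine sieve first, then the yellow medium sieve, then the red coarse sieve, and last the green lid. Every part must sit upright and fully home in the one below it, and be let go. Leave the beaker and the petri dish standing where they are.

Things in the scene. Friction and masses are not known exactly. Their poses are not given: they have to be found in the camera images.
- sieve_fine_mid (a point): Blue-framed round sieve, finest mesh (openings about 2 mm), upright, about 90 g. From below: tapered spigot 0 to 8 mm high (40 mm wide at its foot, 47 at the top), then straight frame 58 mm wide, 8 to 38 mm high: grip this. Open top, bore 51 mm: the next part's spigot drops in (2 mm play) and its frame rests on this rim, its point 30 mm above this one. Point: on the axis, 24 mm above the underside; z up.
- sieve_medium_mid (a point): Yellow-framed round sieve, medium mesh (openings about 4 mm), upright, about 90 g. From below: tapered spigot 0 to 8 mm high (40 mm wide at its foot, 47 at the top), then straight frame 58 mm wide, 8 to 38 mm high: grip this. Open top, bore 51 mm: the next part's spigot drops in (2 mm play) and its frame rests on this rim, its point 30 mm above this one. Point: on the axis, 24 mm above the underside; z up.
- sieve_coarse_mid (a point): Red-framed round sieve, coarsest mesh (openings about 7 mm), upright, about 90 g. From below: tapered spigot 0 to 8 mm high (40 mm wide at its foot, 47 at the top), then straight frame 58 mm wide, 8 to 38 mm high: grip this. Open top, bore 51 mm: the next part's spigot drops in (2 mm play) and its frame rests on this rim, its point 30 mm above this one. Point: on the axis, 24 mm above the underside; z up.
- lid_mid (a point): Green round lid, upright, about 90 g. From below: tapered spigot 0 to 8 mm high (40 mm wide at its foot, 47 at the top), then straight frame 58 mm wide, 8 to 36 mm high: grip this. Closed top with a shallow dish and a small steel dot. Point: on the axis, 24 mm above the underside; z up.
- pan_rim (a point): Steel round receiver pan, 58 mm wide, open top with 51 mm bore, standing 24 mm above a round plate (92 mm wide, 42 mm above the worktop) on a fixed white sieve shaker 130 x 130 mm. Point: centre of the pan's rim, 66 mm above the worktop; z up. A sieve seated here has its point 16 mm above this one.
- beaker_mid (a point): Translucent plastic beaker, 62 mm across, 70 mm high, empty and light; a bystander, not to be moved. The point is its centre, 35 mm above the worktop; z axis up.
- petri_mid (a point): White closed petri dish, 57 mm across, 14 mm high; a bystander, not to be moved. The point is its centre, 7 mm above the worktop; z axis up.

How it is judged:
By the outcome, as a careful person would: the job done as asked, in the order asked, and still so for the second after the job is handed in, with the robot touching nothing.
It also fails if it takes over 88 s, if anything falls off the work surface, if the arm or the gripper's body presses on something with over 40 N, if the wrist force passes 120 N, or if a joint passes its speed limit or range.

## Working session

There is one attempt and no reset: what is moved stays moved. The work goes in short steps, Python scripts to look and compute and a tool call to move; the robot and the scene stay as the last step left them, time stands still between calls to the robot, and variables do not carry over. Pictures are saved under pics/ and viewed, about 12 in all and at most 16, crops included, and the job is handed in when it is done.

Besides the shell and the picture viewer there is one more tool, called after "Request:" by a JSON object that holds its "method" and its "body", one argument or row to a line. servo_tool: Moves the arm, as the interface text tells. Its arguments: {"type":"object","properties":{"plan":{"type":"array"},"force":{"type":"number"}},"required":["plan"]}

```bash
mkdir -p pics
python3 - <<'E'
from cell import env
import cv2
o=env.get_obs();print({k:o[k] for k in ("time_s","tool_pos","tool_rot","force","grip_width")})
for n in("side","top"):
    c=env.read_camera(n);cv2.imwrite(f"pics/{n}0.png",c["image"]);print(n,c["fx"],c["cx"],c["cy"],c["rvec"],c["tvec"])
c=env.read_camera("wrist");print(c["T_tool_cam"],c["fx"])
E
```

```text
{'time_s': 0.0, 'tool_pos': array([0.20298783, 0.61691966, 0.22148639]), 'tool_rot': array([-1.79893183e+02,  6.55940452e-03,  1.61794960e+02]), 'force': array([ 0.9452999 ,  0.76750709, -1.19226981]), 'grip_width': 0.08714506780186833}
side 449.48912015896053 278.48451228802924 203.57590565389276 [ 1.829685    0.85998931 -0.60770133] [-0.38979118 -0.04586714  1.23680529]
top 538.3165660496738 284.0821847443807 209.89671276509839 [ 2.11397476 -2.16439966  0.18263819] [0.0781094  0.54441359 1.15361702]
[[ 1.12593359e-04 -9.66469556e-01 -2.56781201e-01  6.89196012e-02]
 [ 9.99999561e-01  3.47802785e-04 -8.70575776e-04 -8.22327616e-04]
 [ 9.30694200e-04 -2.56780991e-01  9.66469170e-01 -1.61034793e-01]
 [ 0.00000000e+00  0.00000000e+00  0.00000000e+00  1.00000000e+00]] 325.19226210127806
```

View pics/top0.png

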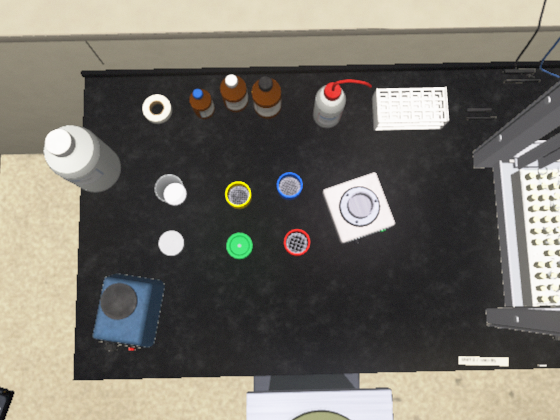

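View pics/side0.png

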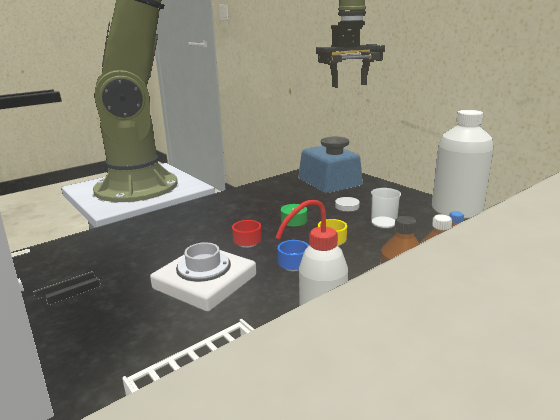

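Top view: blue at (289,185), yellow (238,195), red (297,242), lid (239,246), pan (360,206), beaker near (172,189), and petri near (171,243). The side view shows the same layout. Next I cast rays.

```bash
cat > h.py <<'E'
from cell import env
import cv2, numpy as np
from scipy.spatial.transform import Rotation as R
H={'blue':((105,125),.038),'yellow':((22,35),.038),'red':((0,6),.038),'green':((50,80),.036)}
def mask(im,c):
    h=cv2.cvtColor(im,cv2.COLOR_BGR2HSV);(a,b),_=H[c]
    m=cv2.inRange(h,(a,130,60),(b,255,255))
    if c=='red': m|=cv2.inRange(h,(174,130,60),(180,255,255))
    return m
def cast(c,px,z,T=None):
    px=np.atleast_2d(np.asarray(px,float))
    d=(px-[c['cx'],c['cy']])/[c['fx'],c['fy']]
    if T is None:
        r=R.from_rotvec(np.ravel(c['rvec'])).as_matrix();o=-r.T@np.ravel(c['tvec']);v=np.c_[d,np.ones(len(d))]@r
    else:
        th=np.linalg.norm(d,axis=1,keepdims=True)
        v=np.c_[d/np.maximum(th,1e-9)*np.sin(th),np.cos(th)]@T[:3,:3].T;o=T[:3,3]
    return o+v*((z-o[2])/v[:,2:])
def toolT():
    o=env.get_obs();T=np.eye(4);T[:3,:3]=R.from_euler('xyz',o['tool_rot'],degrees=True).as_matrix();T[:3,3]=o['tool_pos'];return T
def big(m):
    cs,_=cv2.findContours(m,cv2.RETR_EXTERNAL,cv2.CHAIN_APPROX_NONE);return max(cs,key=cv2.contourArea)[:,0]
E
python3 - <<'E'
from h import *
c=env.read_camera('top');im=c['image']
for k in H:
    p=big(mask(im,k));w=cast(c,p,H[k][1])[:,:2]
    (x,y),r=cv2.minEnclosingCircle((w*1000).astype(np.float32));print(k,x,y,r)
for n,p,z in(('pan',(360,206),.066),('petri',(171,243),.014),('beakerbase',(175,195),.0),('beakertop',(169,187),.07)):print(n,cast(c,p,z))
r=R.from_rotvec(np.ravel(c['rvec'])).as_matrix();print(-r.T@np.ravel(c['tvec']))
cv2.imwrite('pics/t1.png',cv2.resize(im[130:280,140:420],None,fx=2.8,fy=2.8,interpolation=cv2.INTER_CUBIC))
E
```

```text
blue 602.8748779296875 52.650386810302734 31.978252410888672
yellow 584.116455078125 169.11534118652344 32.83684539794922
red 474.638916015625 39.542686462402344 31.221599578857422
green 470.1024169921875 167.11697387695312 30.243061065673828
pan [[ 0.54733989 -0.10090243  0.066     ]]
petri [[0.48130878 0.32201626 0.014     ]]
beakerbase [[0.59425415 0.31673745 0.        ]]
beakertop [[0.598538   0.31627168 0.07      ]]
[0.35128087 0.07580963 1.22644776]
```

View pics/t1.png

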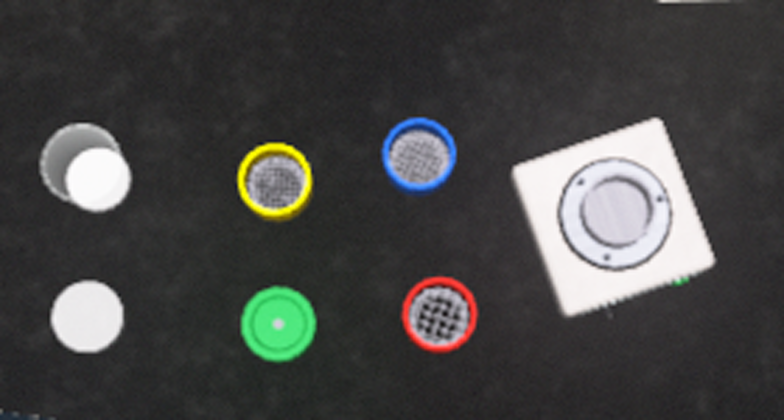

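Mapped positions in mm: blue (603,53), yellow (584,169), red (475,40), lid (470,167), and pan about (547,-101). I'll swing on an arc towards blue.

Request:
{"method": "servo_tool", "body": {
  "plan": [
    [1, [-4.1, 0, 0], [0, 0, 3.6]],
    [1, [-4.1, 0, 0], [0, 0, 3.6]],
    [1, [-4.1, 0, 0], [0, 0, 3.6]],
    [1, [-4.1, 0, 0], [0, 0, 3.6]],
    [1, [-4.1, 0, 0], [0, 0, 3.6]],
    [1, [-4.1, 0, 0], [0, 0, 3.6]],
    [1, [-4.1, 0, 0], [0, 0, 3.6]],
    [1, [-4.1, 0, 0], [0, 0, 3.6]],
    [1, [-4.1, 0, 0], [0, 0, 3.6]],
    [1, [-4.1, 0, 0], [0, 0, 3.6]],
    [1, [-4.1, 0, 0], [0, 0, 3.6]],
    [1, [-4.1, 0, 0], [0, 0, 3.6]],
    [1, [-4.1, 0, 0], [0, 0, 3.6]],
    [1, [-4.1, 0, 0], [0, 0, 3.6]],
    [1, [-4.1, 0, 0], [0, 0, 3.6]],
    [1, [-4.1, 0, 0], [0, 0, 3.6]]
  ],
  "force": 25
}}

```text
time_s: 1.53
tool_pos: [0.6409, 0.1724, 0.2117]
tool_rot: [-179.4, -0.2, 103.1]
force: [0.4, -0.3, -0.0]
grip_width: 0.0871
```

Request:
{"method": "servo_tool", "body": {
  "plan": [
    [1, [0, 0, 0], [0, 0, 6.6]],
    [1, [0, 0, 0], [0, 0, 6.6]],
    [1, [-3.5, -3, 0], [0, 0, 0]],
    [1, [-3.5, -3, 0], [0, 0, 0]],
    [1, [-2, 0, 0], [0, 0, 0]],
    [1, [0, 0, 0], [0, 0, 0]]
  ]
}}

```text
time_s: 2.03
tool_pos: [0.5826, 0.0668, 0.2065]
tool_rot: [-179.0, 0.7, 88.3]
force: [0.2, -1.4, 0.0]
grip_width: 0.0868
```

```bash
cat >> h.py <<'E'
def wrist(name=None):
    T=toolT();c=env.read_camera('wrist');T=T@np.array(c['T_tool_cam'])
    if name: cv2.imwrite('pics/'+name,c['image'])
    return c,T
def state():
    o=env.get_obs();print(round(o['time_s'],2),o['tool_pos'].round(4),o['tool_rot'].round(2),o['force'].round(1),round(o['grip_width'],4))
def ring(c,T,k,z):
    # centre of top rim: min circle of the colour blob's upper outline on plane z
    p=big(mask(c['image'],k));w=cast(c,p,z,T)[:,:2]
    (x,y),r=cv2.minEnclosingCircle((w*1000).astype(np.float32));return round(x,1),round(y,1),round(r,1)
E
python3 - <<'E'
from h import *
state()
c,T=wrist('w1.png');print('cam',T[:3,3])
for k in H:
    try: print(k,ring(c,T,k,H[k][1]))
    except Exception as e: print(k,e)
E
```

```text
2.03 [0.5826 0.0668 0.2065] [-179.      0.68   88.31] [ 0.2 -1.4  0. ] 0.0868
cam [0.58826926 0.13748672 0.36665619]
blue (605.0, 53.9, 32.1)
yellow (586.8, 168.3, 30.0)
red (479.2, 41.8, 34.4)
green (474.2, 166.7, 32.6)
```

View pics/w1.png

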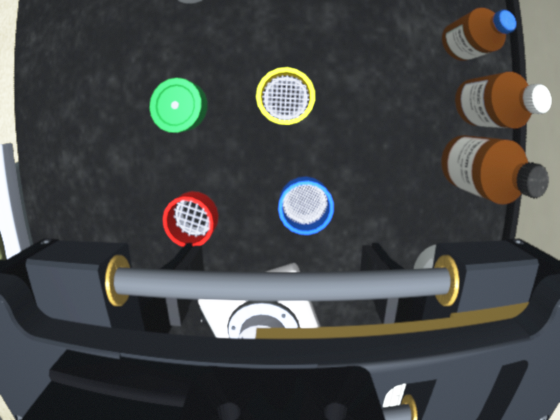

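Wrist view: blue at (306,205), yellow (286,96), red (190,219), lid (178,105). After correcting for the visible wall, both views agree: blue (606,52), yellow (587,170), red (476,38.5), lid (471,168). Descending on blue.

```bash
cat >> h.py <<'E'
def go(x,y,z):
    T=toolT();D=R.from_euler('xyz',[180,0,90],degrees=True)
    Rt=R.from_matrix(T[:3,:3]);state()
    print('shift cm',(T[:3,:3].T@(np.array([x,y,z])-T[:3,3])*100).round(2),'turn',np.degrees((Rt.inv()*D).as_rotvec()).round(2))
E
python3 - <<'E'
from h import *
go(.606,.052,.06)
c=env.read_camera('top');im=c['image']
cv2.imwrite('pics/pan.png',cv2.resize(im[165:250,310:410],None,fx=6,fy=6,interpolation=cv2.INTER_CUBIC))
E
```

```text
2.08 [0.5824 0.0689 0.2064] [-178.94    0.61   88.39] [ 0.2 -0.2  0.2] 0.0873
shift cm [-1.47  2.68 14.61] turn [-1.07  0.6  -1.62]
```

View pics/pan.png

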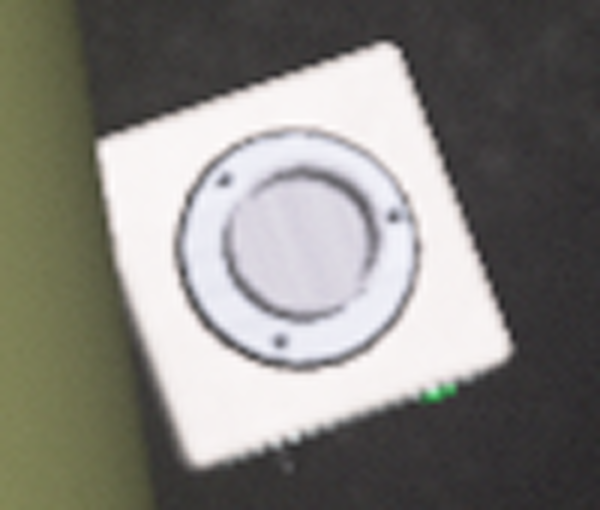

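Pan crop: the plate is centred at zoom (298,248), pixel (359.3,205.9). The bore is at zoom (301,243), pixel (359.8,205.2).

Request:
{"method": "servo_tool", "body": {
  "plan": [
    [1, [-1.4, 2.6, 0], [-1, 0.6, -1.6]],
    [1, [0, 0, 3.5], [0, 0, 0]],
    [1, [0, 0, 3.5], [0, 0, 0]],
    [1, [0, 0, 3.5], [0, 0, 0]],
    [1, [0, 0, 3.0], [0, 0, 0]],
    [1, [0, 0, 0], [0, 0, 0]]
  ]
}}

```text
time_s: 2.63
tool_pos: [0.6188, 0.0734, 0.0705]
tool_rot: [179.2, -0.6, 91.2]
force: [-1.4, 0.4, -1.6]
grip_width: 0.0871
```

Run:
```python
from h import *
go(.606,.052,.009)
c,T=wrist();print('cam',T[:3,3],ring(c,T,'blue',.038))
c=env.read_camera('top');print(cast(c,[(359.3,205.9)],.042),cast(c,[(359.8,205.2)],.066))
```

```text
2.63 [0.6188 0.0734 0.0705] [179.18  -0.63  91.16] [-1.4  0.4 -1.6] 0.0871
shift cm [-2.19 -1.41  6.1 ] turn [ 0.81 -0.64  1.16]
cam [0.61586429 0.14047449 0.23224205] (604.9, 59.4, 30.1)
[[ 0.55165744 -0.10300301  0.042     ]] [[ 0.54912602 -0.10054776  0.066     ]]
```

Request:
{"method": "servo_tool", "body": {
  "plan": [
    [1, [-2.0, -1.3, 0], [0.7, -0.6, 1.1]],
    [1, [0, 0, 0], [0, 0, 0]],
    [1, [0, 0, 0], [0, 0, 0]]
  ]
}}

```text
time_s: 2.98
tool_pos: [0.614, 0.0553, 0.0822]
tool_rot: [179.0, -0.2, 90.2]
force: [0.4, 1.7, -0.3]
grip_width: 0.0871
```

Run:
```python
from h import *
go(.606,.052,.009)
c,T=wrist('w2.png');print('cam',T[:3,3],ring(c,T,'blue',.038));state()
```

```text
2.98 [0.614  0.0553 0.0822] [178.95  -0.21  90.2 ] [ 0.4  1.7 -0.3] 0.0871
shift cm [-0.36 -0.93  7.31] turn [ 1.05 -0.21  0.2 ]
cam [0.6115342  0.12360838 0.24349761] (605.0, 55.1, 31.6)
3.03 [0.6142 0.0542 0.0826] [ 1.7893e+02 -1.6000e-01  9.0150e+01] [-0.5 -0.1  0.7] 0.0872
```

View pics/w2.png

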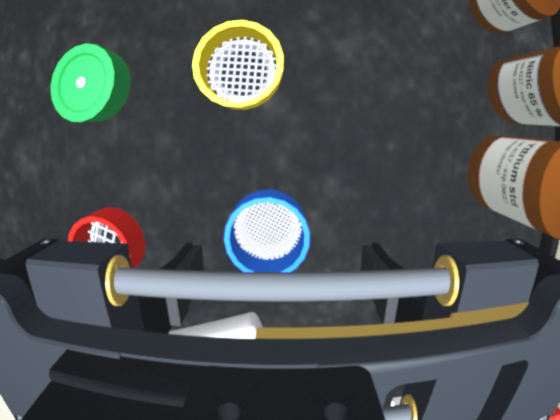

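Blue is at (267,232), clear between the fingers. The corrected centre is about (605,52), so I'll descend and grip.

Request:
{"method": "servo_tool", "body": {
  "plan": [
    [1, [-0.2, -0.8, 0], [1, -0.2, 0]],
    [1, [0, 0, 2.2], [0, 0, 0]],
    [1, [0, 0, 2.2], [0, 0, 0]],
    [1, [0, 0, 1.0], [0, 0, 0]],
    [1, [0, 0, 0], [0, 0, 0]],
    [1, [0, 0, 0], [0, 0, 0]]
  ]
}}

```text
time_s: 3.53
tool_pos: [0.6105, 0.0531, 0.0357]
tool_rot: [179.4, -0.2, 90.2]
force: [0.3, -0.9, 0.5]
grip_width: 0.087
```

Run:
```python
from h import *
go(.605,.052,.009)
```

```text
3.53 [0.6105 0.0531 0.0357] [ 1.7938e+02 -1.6000e-01  9.0160e+01] [ 0.3 -0.9  0.5] 0.087
shift cm [-0.11 -0.58  2.66] turn [ 0.62 -0.16  0.16]
```

Request:
{"method": "servo_tool", "body": {
  "plan": [
    [1, [0, -0.5, 1.4], [0.6, 0, 0]],
    [1, [0, -0.2, 0.8], [0, 0, 0]],
    [1, [0, 0, 0.5], [0, 0, 0]],
    [1, [0, 0, 0], [0, 0, 0]],
    [1, [0, 0, 0], [0, 0, 0]]
  ]
}}

```text
time_s: 3.95
tool_pos: [0.6045, 0.0536, 0.0088]
tool_rot: [179.9, -0.2, 90.2]
force: [-0.2, 0.3, -0.0]
grip_width: 0.0872
```

Run:
```python
from h import *
go(.605,.052,.009)
```

```text
3.95 [0.6045 0.0536 0.0088] [179.87  -0.21  90.18] [-0.2  0.3 -0. ] 0.0872
shift cm [-0.16  0.05 -0.02] turn [ 0.13 -0.21  0.18]
```

Request:
{"method": "servo_tool", "body": {
  "plan": [
    [1, [-0.15, 0, 0], [0, -0.2, 0.1]],
    [0, [0, 0, 0], [0, 0, 0]],
    [0, [0, 0, 0], [0, 0, 0]],
    [0, [0, 0, 0], [0, 0, 0]],
    [0, [0, 0, 0], [0, 0, 0]],
    [0, [0, 0, 0], [0, 0, 0]],
    [0, [0, 0, 0], [0, 0, 0]],
    [0, [0, 0, 0], [0, 0, 0]]
  ]
}}

```text
time_s: 4.62
tool_pos: [0.6056, 0.052, 0.0102]
tool_rot: [179.7, -0.0, 90.1]
force: [-0.3, -0.3, -1.4]
grip_width: 0.0577
```

Request:
{"method": "servo_tool", "body": {
  "plan": [
    [0, [0, 0, -2], [0, 0, 0]],
    [0, [0, 0, -3], [0, 0, 0]],
    [0, [0, 0, -3], [0, 0, 0]],
    [0, [0, 0, -3], [0, 0, 0]],
    [0, [-3, -1, -1], [0, 0, 0]],
    [0, [-3, -1, 0], [0, 0, 0]],
    [0, [-3, -1, 0], [0, 0, 0]],
    [0, [-3, -1, 0], [0, 0, 0]],
    [0, [-2, -1, 0], [0, 0, 0]],
    [0, [0, 0, 0], [0, 0, 0]],
    [0, [0, 0, 0], [0, 0, 0]],
    [0, [0, 0, 0], [0, 0, 0]]
  ]
}}

```text
time_s: 5.62
tool_pos: [0.5517, -0.0921, 0.134]
tool_rot: [179.9, -0.0, 90.3]
force: [-0.1, -0.5, -1.0]
grip_width: 0.0575
```

Run:
```python
from h import *
go(.550,-.102,.12)
c,T=wrist('w3.png');print('cam',T[:3,3],ring(c,T,'blue',.111+.029));state()
```

```text
5.62 [ 0.5517 -0.0921  0.134 ] [179.9   -0.    90.28] [-0.1 -0.5 -1. ] 0.0575
shift cm [-0.99 -0.17  1.4 ] turn [ 0.1  -0.    0.28]
cam [ 0.55181543 -0.02326092  0.29507485] (552.3, -94.4, 32.6)
5.67 [ 0.5519 -0.0914  0.134 ] [ 1.799e+02 -2.000e-02  9.033e+01] [-0.8  0.6 -0.9] 0.0576
```

View pics/w3.png

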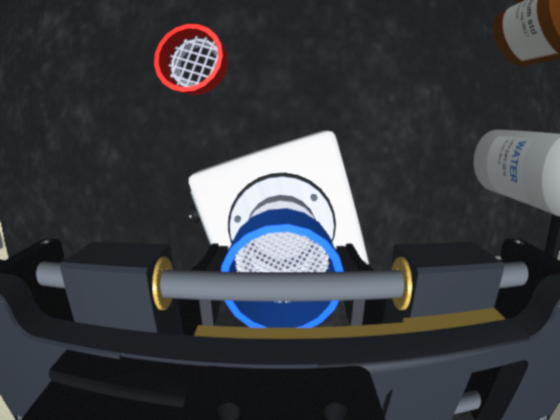

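Wrist view: blue is held at (282,275), above the plate arc, whose top is at (283,174). I'll fit the plate edge (r 46, z 42) in both views.

```bash
cat >> h.py <<'E'
from scipy.optimize import least_squares
def fitcirc(c,im,z,r,g,tol,T=None,keep=lambda d:np.ones(len(d),bool)):
    e=cv2.Canny(cv2.cvtColor(im,cv2.COLOR_BGR2GRAY),60,150);ys,xs=np.nonzero(e)
    w=cast(c,np.c_[xs,ys],z,T)[:,:2]*1000;g=np.array(g,float)
    for t in (tol,tol*.6,tol*.4):
        d=w-g;s=(abs(np.hypot(*d.T)-r)<t)&keep(d);q=w[s]
        f=least_squares(lambda p:np.hypot(*(q-p).T)-r,g,loss='soft_l1');g=f.x
    return g.round(1),len(q),round(float(np.sqrt(np.mean((np.hypot(*(q-g).T)-r)**2))),2)
E
python3 - <<'E'
from h import *
c,T=wrist()
print('wrist plate',fitcirc(c,c['image'],.042,46,(551,-102),6,T,lambda d:d[:,1]>0))
c=env.read_camera('top');im=cv2.imread('pics/top0.png')
print('top plate',fitcirc(c,im,.042,46,(551,-102),6))
print('top bore',fitcirc(c,im,.066,25.5,(550,-102),5))
state()
E
```

```text
wrist plate (array([ 552.3, -105.6]), 332, 1.38)
top plate (array([ 551.6, -102.7]), 139, 1.02)
top bore (array([ 548.7, -102.1]), 49, 1.26)
5.77 [ 0.5523 -0.0904  0.1339] [ 1.7991e+02 -2.0000e-02  9.0450e+01] [ 0.3  0.4 -1.7] 0.0578
```

Request:
{"method": "servo_tool", "body": {
  "plan": [
    [0, [-1.2, -0.1, 0.5], [0, 0, 0.4]],
    [0, [0, 0, 1.5], [0, 0, 0]],
    [0, [0, 0, 1.5], [0, 0, 0]],
    [0, [0, 0, 0.8], [0, 0, 0]],
    [0, [0, 0, 0], [0, 0, 0]],
    [0, [0, 0, 0], [0, 0, 0]]
  ]
}}

```text
time_s: 6.27
tool_pos: [0.5534, -0.1007, 0.0879]
tool_rot: [179.9, 0.0, 90.5]
force: [1.1, -0.6, -0.2]
grip_width: 0.0576
```

Run:
```python
from h import *
go(.551,-.103,.068)
```

```text
6.27 [ 0.5534 -0.1007  0.0879] [1.7989e+02 3.0000e-02 9.0460e+01] [ 1.1 -0.6 -0.2] 0.0576
shift cm [-0.22 -0.24  1.99] turn [0.11 0.03 0.46]
```

Request:
{"method": "servo_tool", "body": {
  "plan": [
    [0, [-0.25, -0.25, 0], [0, 0, 0.3]],
    [0, [0, 0, 0], [0, 0, 0]],
    [0, [0, 0, 0], [0, 0, 0]]
  ]
}}

```text
time_s: 6.52
tool_pos: [0.5514, -0.1035, 0.0888]
tool_rot: [179.8, 0.0, 90.2]
force: [-0.3, 0.4, -0.8]
grip_width: 0.0573
```

Request:
{"method": "servo_tool", "body": {
  "plan": [
    [0, [0, 0, 0.6], [0, 0, 0]],
    [0, [0, 0, 0.5], [0, 0, 0]],
    [0, [0, 0, 0.4], [0, 0, 0]],
    [0, [0, 0, 0], [0, 0, 0]]
  ]
}}

```text
time_s: 6.85
tool_pos: [0.5527, -0.1036, 0.0741]
tool_rot: [179.6, 0.0, 90.2]
force: [-0.2, -0.8, -2.0]
grip_width: 0.0579
```

Request:
{"method": "servo_tool", "body": {
  "plan": [
    [0, [0, -0.1, 0.3], [0, 0, 0]],
    [0, [0, 0, 0.3], [0, 0, 0]],
    [0, [0, 0, 0.2], [0, 0, 0]],
    [0, [0, 0, 0], [0, 0, 0]]
  ]
}}

```text
time_s: 7.18
tool_pos: [0.5521, -0.1037, 0.0688]
tool_rot: [179.6, -0.1, 90.2]
force: [0.1, 0.4, -0.3]
grip_width: 0.0577
```

Run:
```python
from h import *
o=env.get_obs();state();print(o['wrist_torque'])
```

```text
7.18 [ 0.5521 -0.1037  0.0688] [ 1.7963e+02 -6.0000e-02  9.0190e+01] [ 0.1  0.4 -0.3] 0.0577
[-0.1156501   0.03391465 -0.02740408]
```

Request:
{"method": "servo_tool", "body": {
  "plan": [
    [0, [0, 0, 0.2], [0, 0, 0]],
    [0, [0, 0, 0.2], [0, 0, 0]],
    [0, [0, 0, 0], [0, 0, 0]],
    [0, [0, 0, 0], [0, 0, 0]]
  ]
}}

```text
time_s: 7.52
tool_pos: [0.5532, -0.1039, 0.0688]
tool_rot: [179.5, -0.2, 90.2]
force: [-0.4, -0.1, -1.5]
grip_width: 0.0577
```

Request:
{"method": "servo_tool", "body": {
  "plan": [
    [0, [0, 0, 0.4], [0, 0, 0]],
    [0, [0, 0, 0.4], [0, 0, 0]]
  ]
}}

```text
time_s: 7.68
tool_pos: [0.5537, -0.104, 0.0668]
tool_rot: [179.6, -0.3, 90.3]
force: [-15.1, 2.5, 35.9]
grip_width: 0.0576
```

Request:
{"method": "servo_tool", "body": {
  "plan": [
    [0, [0, -0.1, 0], [0, 0.2, 0]],
    [1, [0, 0, 0], [0, 0, 0]],
    [1, [0, 0, 0], [0, 0, 0]],
    [1, [0, 0, 0], [0, 0, 0]],
    [1, [0, 0, 0], [0, 0, 0]],
    [1, [0, 0, 0], [0, 0, 0]],
    [1, [0, 0, 0], [0, 0, 0]]
  ]
}}

```text
time_s: 8.27
tool_pos: [0.553, -0.104, 0.0659]
tool_rot: [179.5, -0.5, 90.3]
force: [0.7, -0.0, -0.7]
grip_width: 0.0851
```

Run:
```python
from h import *
state()
```

```text
8.27 [ 0.553  -0.104   0.0659] [179.54  -0.48  90.28] [ 0.7 -0.  -0.7] 0.0851
```

Request:
{"method": "servo_tool", "body": {
  "plan": [
    [1, [0, 0, -2], [0, 0, 0]],
    [1, [0, 0, -3], [0.4, -0.3, 0]],
    [1, [0, 0, -3], [0, 0, 0]],
    [1, [3.5, 0.5, 0], [0, 0, 0]],
    [1, [3.5, 0.5, 0], [0, 0, 0]],
    [1, [3.5, 0.5, 0], [0, 0, 0]],
    [1, [3.5, 0.5, 0], [0, 0, 0]],
    [1, [3.5, 0.5, 0], [0, 0, 0]],
    [1, [3.5, 0.5, 0], [0, 0, 0]],
    [1, [3.5, 0, 0], [0, 0, 0]],
    [1, [2, 0, 0], [0, 0, 0]],
    [1, [0, 0, 0], [0, 0, 0]],
    [1, [0, 0, 0], [0, 0, 0]],
    [1, [0, 0, 0], [0, 0, 0]]
  ]
}}

```text
time_s: 9.43
tool_pos: [0.5818, 0.1709, 0.1454]
tool_rot: [-179.8, -0.1, 89.9]
force: [0.7, 0.0, -0.5]
grip_width: 0.0871
```

Run:
```python
from h import *
go(.587,.170,.06)
c,T=wrist();print('cam',T[:3,3],ring(c,T,'yellow',.038))
c=env.read_camera('top');cv2.imwrite('pics/top1.png',c['image']);s=env.read_camera('side')
p=big(mask(c['image'],'blue'));w=cast(c,p,.096)[:,:2]
print(cv2.minEnclosingCircle((w*1000).astype(np.float32)))
a=cv2.resize(c['image'][150:260,300:440],(400,314));b=cv2.resize(s['image'][200:320,130:330],(400,240))
cv2.imwrite('pics/chk1.png',np.vstack([a,b]))
```

```text
9.43 [0.5818 0.1709 0.1454] [-1.7981e+02 -7.0000e-02  8.9950e+01] [ 0.7  0.  -0.5] 0.0871
shift cm [-0.1   0.55  8.54] turn [-0.19 -0.07 -0.05]
cam [0.58313981 0.23959401 0.30655084] (586.8, 170.4, 31.6)
((551.181396484375, -103.40804290771484), 30.476551055908203)
```

View pics/chk1.png

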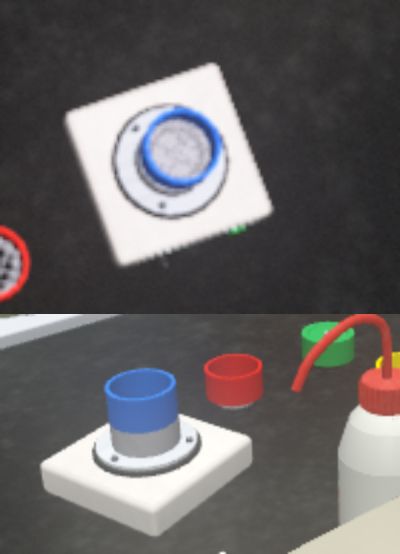

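Blue sits upright and home in the pan in both views; the column axis is about (552,-104). Now yellow.

Request:
{"method": "servo_tool", "body": {
  "plan": [
    [1, [-0.2, 0.5, 2], [0, 0, 0]],
    [1, [0, 0, 3], [0, 0, 0]],
    [1, [0, 0, 3], [0, 0, 0]],
    [1, [0, 0, 1.5], [0, 0, 0]],
    [1, [0, 0, 0.5], [0, 0, 0]],
    [1, [0, 0, 0], [0, 0, 0]],
    [1, [0, 0, 0], [0, 0, 0]]
  ]
}}

```text
time_s: 10.17
tool_pos: [0.592, 0.1549, 0.0464]
tool_rot: [179.7, -0.0, 88.8]
force: [0.9, 0.0, 0.1]
grip_width: 0.0868
```

Run:
```python
from h import *
go(.587,.169,.010)
```

```text
10.17 [0.592  0.1549 0.0464] [ 1.7971e+02 -1.0000e-02  8.8770e+01] [0.9 0.  0.1] 0.0868
shift cm [ 1.4  -0.55  3.64] turn [ 0.29 -0.01 -1.23]
```

Request:
{"method": "servo_tool", "body": {
  "plan": [
    [1, [1.4, -0.5, 0], [0.3, 0, -1.2]],
    [1, [0, 0, 0], [0, 0, 0]],
    [1, [0, 0, 1.4], [0, 0, 0]],
    [1, [0, 0, 0], [0, 0, 0]],
    [1, [0, 0, 0], [0, 0, 0]]
  ]
}}

```text
time_s: 10.58
tool_pos: [0.5906, 0.1716, 0.0367]
tool_rot: [179.6, -0.2, 90.1]
force: [0.3, -0.8, 0.3]
grip_width: 0.0868
```

Run:
```python
from h import *
go(.587,.169,.010)
c,T=wrist();print('cam',T[:3,3],ring(c,T,'yellow',.038))
```

```text
10.58 [0.5906 0.1716 0.0367] [179.55  -0.24  90.08] [ 0.3 -0.8  0.3] 0.0868
shift cm [-0.27 -0.38  2.66] turn [ 0.45 -0.24  0.08]
cam [0.58998601 0.23975885 0.19801049] (673.2, 125.9, 97.3)
```

Request:
{"method": "servo_tool", "body": {
  "plan": [
    [1, [-0.2, -0.4, 1.0], [0.4, -0.2, 0]],
    [1, [0, 0, 1.0], [0, 0, 0]],
    [1, [0, 0, 0.5], [0, 0, 0]],
    [1, [0, 0, 0], [0, 0, 0]],
    [1, [0, 0, 0], [0, 0, 0]]
  ]
}}

```text
time_s: 11.05
tool_pos: [0.5851, 0.1689, 0.008]
tool_rot: [-179.9, 0.0, 90.1]
force: [0.6, 0.1, 0.1]
grip_width: 0.0868
```

Run:
```python
from h import *
go(.587,.169,.010)
```

```text
11.05 [0.5851 0.1689 0.008 ] [-1.7988e+02  4.0000e-02  9.0070e+01] [0.6 0.1 0.1] 0.0868
shift cm [ 0.01  0.19 -0.2 ] turn [-0.12  0.04  0.07]
```

Request:
{"method": "servo_tool", "body": {
  "plan": [
    [1, [0, 0.2, -0.2], [0, 0, 0]],
    [0, [0, 0, 0], [0, 0, 0]],
    [0, [0, 0, 0], [0, 0, 0]],
    [0, [0, 0, 0], [0, 0, 0]],
    [0, [0, 0, 0], [0, 0, 0]],
    [0, [0, 0, 0], [0, 0, 0]],
    [0, [0, 0, 0], [0, 0, 0]],
    [0, [0, 0, 0], [0, 0, 0]]
  ]
}}

```text
time_s: 11.72
tool_pos: [0.5881, 0.1687, 0.0109]
tool_rot: [-179.9, 0.0, 90.0]
force: [-0.0, -0.6, -0.7]
grip_width: 0.058
```

Request:
{"method": "servo_tool", "body": {
  "plan": [
    [0, [0, 0, -2], [0, 0, 0]],
    [0, [0, 0, -3], [0, 0, 0]],
    [0, [0, 0, -3], [0, 0, 0]],
    [0, [0, 0, -3], [0, 0, 0]],
    [0, [0, 0, -3], [0, 0, 0]],
    [0, [-3.5, -0.5, 0], [0, 0, 0]],
    [0, [-3.5, -0.5, 0], [0, 0, 0]],
    [0, [-3.5, -0.5, 0], [0, 0, 0]],
    [0, [-3.5, -0.5, 0], [0, 0, 0]],
    [0, [-3.5, -0.5, 0], [0, 0, 0]],
    [0, [-3.5, -0.5, 0], [0, 0, 0]],
    [0, [-2, 0, 0], [0, 0, 0]],
    [0, [-1, 0, 0], [0, 0, 0]],
    [0, [0, 0, 0], [0, 0, 0]],
    [0, [0, 0, 0], [0, 0, 0]],
    [0, [0, 0, 0], [0, 0, 0]]
  ]
}}

```text
time_s: 13.05
tool_pos: [0.5562, -0.0766, 0.1568]
tool_rot: [-179.9, -0.1, 90.5]
force: [-0.6, 0.7, -1.1]
grip_width: 0.0581
```

Run:
```python
from h import *
go(.552,-.104,.115)
```

```text
13.05 [ 0.5562 -0.0766  0.1568] [-1.7992e+02 -9.0000e-02  9.0480e+01] [-0.6  0.7 -1.1] 0.0581
shift cm [-2.75 -0.44  4.17] turn [-0.08 -0.09  0.48]
```

Request:
{"method": "servo_tool", "body": {
  "plan": [
    [0, [-2.6, -0.4, 0], [0, 0, 0.4]],
    [0, [0, 0, 0], [0, 0, 0]],
    [0, [0, 0, 2], [0, 0, 0]],
    [0, [0, 0, 1.4], [0, 0, 0]],
    [0, [0, 0, 0], [0, 0, 0]],
    [0, [0, 0, 0], [0, 0, 0]]
  ]
}}

```text
time_s: 13.55
tool_pos: [0.5557, -0.0898, 0.1217]
tool_rot: [-180.0, -0.3, 91.1]
force: [0.3, -0.6, -0.2]
grip_width: 0.0584
```

Run:
```python
from h import *
go(.552,-.104,.098)
c,T=wrist('w4.png')
```

```text
13.55 [ 0.5557 -0.0898  0.1217] [-179.98   -0.32   91.08] [ 0.3 -0.6 -0.2] 0.0584
shift cm [-1.43 -0.39  2.37] turn [-0.02 -0.32  1.08]
```

View pics/w4.png

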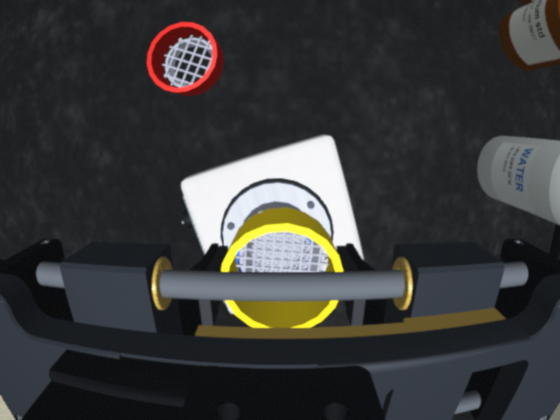

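Yellow is held at (282,275), the same in-hand position as blue, so it is centred. I'll correct and insert.

Request:
{"method": "servo_tool", "body": {
  "plan": [
    [0, [-1.4, -0.4, 0], [0, -0.3, 1]],
    [0, [0, 0, 0], [0, 0, 0]],
    [0, [0, 0, 0], [0, 0, 0]]
  ]
}}

```text
time_s: 13.85
tool_pos: [0.553, -0.1027, 0.1234]
tool_rot: [179.9, -0.0, 90.2]
force: [-0.4, -0.6, -0.7]
grip_width: 0.0584
```

Run:
```python
from h import *
go(.552,-.104,.098)
```

```text
13.85 [ 0.553  -0.1027  0.1234] [ 1.7991e+02 -2.0000e-02  9.0220e+01] [-0.4 -0.6 -0.7] 0.0584
shift cm [-0.13 -0.1   2.54] turn [ 0.09 -0.02  0.22]
```

Request:
{"method": "servo_tool", "body": {
  "plan": [
    [0, [-0.1, -0.1, 0.5], [0, 0, 0.2]],
    [0, [0, -0.1, 0.6], [0, 0, 0]],
    [0, [0, 0, 0.6], [0, 0, 0]],
    [0, [0, 0, 0], [0, 0, 0]],
    [0, [0, 0, 0], [0, 0, 0]]
  ]
}}

```text
time_s: 14.27
tool_pos: [0.5514, -0.1048, 0.106]
tool_rot: [179.8, -0.0, 89.9]
force: [-0.3, 0.4, -0.0]
grip_width: 0.058
```

Run:
```python
from h import *
go(.552,-.104,.098)
```

```text
14.27 [ 0.5514 -0.1048  0.106 ] [ 1.7976e+02 -3.0000e-02  8.9890e+01] [-0.3  0.4 -0. ] 0.058
shift cm [0.08 0.06 0.8 ] turn [ 0.24 -0.03 -0.11]
```

Request:
{"method": "servo_tool", "body": {
  "plan": [
    [0, [0, 0, 0.4], [0.2, 0, 0]],
    [0, [0, 0, 0.4], [0, 0, 0]],
    [0, [0, 0, 0.2], [0, 0, 0]],
    [0, [0, 0, 0], [0, 0, 0]]
  ]
}}

```text
time_s: 14.6
tool_pos: [0.5522, -0.1048, 0.0995]
tool_rot: [179.9, -0.1, 89.9]
force: [-0.5, 0.2, -1.1]
grip_width: 0.0584
```

Request:
{"method": "servo_tool", "body": {
  "plan": [
    [0, [0, 0, 0.35], [0, 0, 0]],
    [0, [0, 0, 0.35], [0, 0, 0]]
  ]
}}

```text
time_s: 14.77
tool_pos: [0.553, -0.1048, 0.0985]
tool_rot: [179.9, -0.3, 89.9]
force: [-13.5, 2.3, 33.8]
grip_width: 0.0581
```

Request:
{"method": "servo_tool", "body": {
  "plan": [
    [0, [0, 0, 0], [0, 0, 0]],
    [1, [0, 0, 0], [0, 0, 0]],
    [1, [0, 0, 0], [0, 0, 0]],
    [1, [0, 0, 0], [0, 0, 0]],
    [1, [0, 0, 0], [0, 0, 0]],
    [1, [0, 0, 0], [0, 0, 0]],
    [1, [0, 0, 0], [0, 0, 0]]
  ]
}}

```text
time_s: 15.35
tool_pos: [0.5536, -0.1047, 0.0981]
tool_rot: [179.9, -0.3, 89.9]
force: [-0.0, -0.5, 0.2]
grip_width: 0.0852
```

Request:
{"method": "servo_tool", "body": {
  "plan": [
    [1, [0, 0, -2], [0, 0, 0]],
    [1, [0, 0, -3], [0, 0, 0]],
    [1, [0, 0, -2.5], [0, 0, 0]],
    [1, [3.5, -1.8, 0], [0, 0, 0]],
    [1, [3.5, -1.8, 0], [0, 0, 0]],
    [1, [3.5, -1.8, 0], [0, 0, 0]],
    [1, [2.5, -1.8, 0], [0, 0, 0]],
    [1, [1, 0, 0], [0, 0, 0]],
    [1, [0, 0, 0], [0, 0, 0]],
    [1, [0, 0, 0], [0, 0, 0]],
    [1, [0, 0, 0], [0, 0, 0]]
  ]
}}

```text
time_s: 16.27
tool_pos: [0.4789, 0.0373, 0.1743]
tool_rot: [180.0, -0.1, 89.6]
force: [-0.1, -1.0, -0.3]
grip_width: 0.087
```

Run:
```python
from h import *
go(.476,.0385,.06)
c,T=wrist();print('cam',T[:3,3],ring(c,T,'red',.038))
c=env.read_camera('top');s=env.read_camera('side')
p=big(mask(c['image'],'yellow'));w=cast(c,p,.126)[:,:2]
print(cv2.minEnclosingCircle((w*1000).astype(np.float32)))
a=cv2.resize(c['image'][150:260,300:440],(400,314));b=cv2.resize(s['image'][180:300,130:330],(400,240))
cv2.imwrite('pics/chk2.png',np.vstack([a,b]))
```

```text
16.27 [0.4789 0.0373 0.1743] [ 1.7997e+02 -7.0000e-02  8.9640e+01] [-0.1 -1.  -0.3] 0.087
shift cm [ 0.11 -0.3  11.43] turn [ 0.03 -0.07 -0.36]
cam [0.48004158 0.10594871 0.33538714] (476.0, 40.2, 31.2)
((552.3329467773438, -102.65721893310547), 30.472448348999023)
```

View pics/chk2.png

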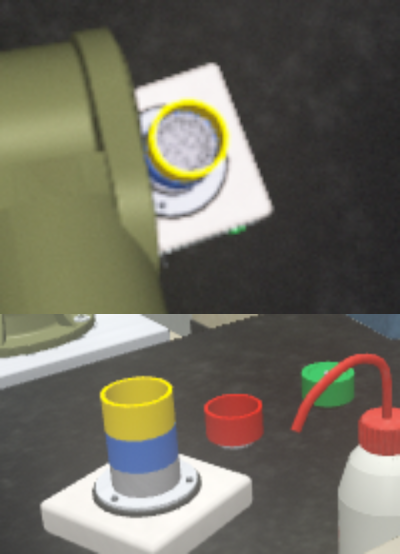

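Yellow is seated flush and upright. Red is at (476,38).

Request:
{"method": "servo_tool", "body": {
  "plan": [
    [1, [0, -0.3, 0], [0, 0, -0.3]],
    [1, [0, 0, 3], [0, 0, 0]],
    [1, [0, 0, 3], [0, 0, 0]],
    [1, [0, 0, 3], [0, 0, 0]],
    [1, [0, 0, 2.5], [0, 0, 0]],
    [1, [0, 0, 0.5], [0, 0, 0]],
    [1, [0, 0, 0], [0, 0, 0]],
    [1, [0, 0, 0], [0, 0, 0]]
  ]
}}

```text
time_s: 17.08
tool_pos: [0.4798, 0.0294, 0.0523]
tool_rot: [179.7, 0.0, 89.2]
force: [-0.7, -0.5, 0.4]
grip_width: 0.0871
```

Run:
```python
from h import *
go(.476,.038,.010)
```

```text
17.08 [0.4798 0.0294 0.0523] [1.7969e+02 4.0000e-02 8.9200e+01] [-0.7 -0.5  0.4] 0.0871
shift cm [ 0.85 -0.42  4.23] turn [ 0.31  0.04 -0.8 ]
```

Request:
{"method": "servo_tool", "body": {
  "plan": [
    [1, [0.8, -0.4, 0], [0.3, 0, -0.8]],
    [1, [0, 0, 1.5], [0, 0, 0]],
    [1, [0, 0, 1.0], [0, 0, 0]],
    [1, [0, 0, 0], [0, 0, 0]],
    [1, [0, 0, 0], [0, 0, 0]]
  ]
}}

```text
time_s: 17.5
tool_pos: [0.481, 0.0403, 0.0332]
tool_rot: [179.4, -0.2, 90.1]
force: [-0.6, 0.6, -0.0]
grip_width: 0.0872
```

Run:
```python
from h import *
go(.476,.038,.010)
```

```text
17.5 [0.481  0.0403 0.0332] [179.41  -0.19  90.14] [-0.6  0.6 -0. ] 0.0872
shift cm [-0.23 -0.52  2.32] turn [ 0.59 -0.2   0.14]
```

Request:
{"method": "servo_tool", "body": {
  "plan": [
    [1, [-0.2, -0.5, 0.8], [0.5, -0.2, 0]],
    [1, [0, 0, 0.8], [0, 0, 0]],
    [1, [0, 0, 0.5], [0, 0, 0]],
    [1, [0, 0, 0], [0, 0, 0]],
    [1, [0, 0, 0], [0, 0, 0]]
  ]
}}

```text
time_s: 17.92
tool_pos: [0.477, 0.0389, 0.0123]
tool_rot: [179.8, -0.1, 90.2]
force: [0.3, 1.6, -1.3]
grip_width: 0.0869
```

Run:
```python
from h import *
go(.476,.038,.010)
```

```text
17.92 [0.477  0.0389 0.0123] [ 1.7978e+02 -5.0000e-02  9.0190e+01] [ 0.3  1.6 -1.3] 0.0869
shift cm [-0.09 -0.1   0.23] turn [ 0.22 -0.05  0.19]
```

Request:
{"method": "servo_tool", "body": {
  "plan": [
    [1, [-0.1, -0.1, 0.2], [0.2, 0, 0]],
    [0, [0, 0, 0], [0, 0, 0]],
    [0, [0, 0, 0], [0, 0, 0]],
    [0, [0, 0, 0], [0, 0, 0]],
    [0, [0, 0, 0], [0, 0, 0]],
    [0, [0, 0, 0], [0, 0, 0]],
    [0, [0, 0, 0], [0, 0, 0]],
    [0, [0, 0, 0], [0, 0, 0]]
  ]
}}

```text
time_s: 18.58
tool_pos: [0.4763, 0.0376, 0.0105]
tool_rot: [180.0, -0.1, 90.2]
force: [0.1, 0.3, -0.4]
grip_width: 0.0584
```

Request:
{"method": "servo_tool", "body": {
  "plan": [
    [0, [0, 0, -2], [0, 0, 0]],
    [0, [0, 0, -3], [0, 0, 0]],
    [0, [0, 0, -3], [0, 0, 0]],
    [0, [0, 0, -3], [0, 0, 0]],
    [0, [0, 0, -3], [0, 0, 0]],
    [0, [0, 0, -3], [0, 0, 0]],
    [0, [-2, 1, 0], [0, 0, 0]],
    [0, [-3, 1.5, 0], [0, 0, 0]],
    [0, [-3, 1.5, 0], [0, 0, 0]],
    [0, [-3, 1.5, 0], [0, 0, 0]],
    [0, [-2, 1.2, 0], [0, 0, 0]],
    [0, [0, 0, 0], [0, 0, 0]],
    [0, [0, 0, 0], [0, 0, 0]],
    [0, [0, 0, 0], [0, 0, 0]]
  ]
}}

```text
time_s: 19.75
tool_pos: [0.5445, -0.0961, 0.1886]
tool_rot: [-180.0, 0.0, 90.5]
force: [-0.4, 0.3, -0.4]
grip_width: 0.0584
```

Run:
```python
from h import *
go(.5525,-.104,.145)
```

```text
19.75 [ 0.5445 -0.0961  0.1886] [-1.800e+02  2.000e-02  9.049e+01] [-0.4  0.3 -0.4] 0.0584
shift cm [-0.79  0.79  4.36] turn [-0.    0.02  0.49]
```

Request:
{"method": "servo_tool", "body": {
  "plan": [
    [0, [-0.8, 0.8, 0], [0, 0, 0.4]],
    [0, [0, 0, 0], [0, 0, 0]],
    [0, [0, 0, 2], [0, 0, 0]],
    [0, [0, 0, 1.2], [0, 0, 0]],
    [0, [0, 0, 0], [0, 0, 0]],
    [0, [0, 0, 0], [0, 0, 0]]
  ]
}}

```text
time_s: 20.25
tool_pos: [0.553, -0.0985, 0.1555]
tool_rot: [-180.0, -0.2, 90.5]
force: [-0.1, -0.3, -1.0]
grip_width: 0.0586
```

Run:
```python
from h import *
go(.552,-.104,.128)
```

```text
20.25 [ 0.553  -0.0985  0.1555] [-179.99   -0.2    90.51] [-0.1 -0.3 -1. ] 0.0586
shift cm [-0.55 -0.1   2.75] turn [-0.02 -0.2   0.51]
```

Request:
{"method": "servo_tool", "body": {
  "plan": [
    [0, [-0.5, -0.1, 0], [0, -0.2, 0.5]],
    [0, [0, 0, 0.5], [0, 0, 0]],
    [0, [0, 0, 0.5], [0, 0, 0]],
    [0, [0, 0, 0], [0, 0, 0]],
    [0, [0, 0, 0], [0, 0, 0]]
  ]
}}

```text
time_s: 20.67
tool_pos: [0.5527, -0.1031, 0.1464]
tool_rot: [179.9, -0.0, 90.0]
force: [0.2, 0.1, -0.0]
grip_width: 0.0583
```

Run:
```python
from h import *
go(.552,-.104,.128)
```

```text
20.67 [ 0.5527 -0.1031  0.1464] [ 1.7989e+02 -2.0000e-02  9.0040e+01] [ 0.2  0.1 -0. ] 0.0583
shift cm [-0.09 -0.07  1.84] turn [ 0.11 -0.02  0.04]
```

Request:
{"method": "servo_tool", "body": {
  "plan": [
    [0, [-0.1, -0.1, 0.5], [0.1, 0, 0]],
    [0, [0, -0.1, 0.5], [0, 0, 0]],
    [0, [0, 0, 0.4], [0, 0, 0]],
    [0, [0, 0, 0], [0, 0, 0]],
    [0, [0, 0, 0], [0, 0, 0]]
  ]
}}

```text
time_s: 21.08
tool_pos: [0.5508, -0.1044, 0.1312]
tool_rot: [180.0, -0.0, 90.0]
force: [1.2, -0.8, 0.1]
grip_width: 0.0588
```

Run:
```python
from h import *
go(.552,-.104,.128)
```

```text
21.08 [ 0.5508 -0.1044  0.1312] [ 1.7995e+02 -2.0000e-02  9.0030e+01] [ 1.2 -0.8  0.1] 0.0588
shift cm [0.04 0.12 0.32] turn [ 0.05 -0.02  0.03]
```

Request:
{"method": "servo_tool", "body": {
  "plan": [
    [0, [0, 0.05, 0.3], [0, 0, 0]],
    [0, [0, 0, 0.3], [0, 0, 0]],
    [0, [0, 0, 0.3], [0, 0, 0]]
  ]
}}

```text
time_s: 21.33
tool_pos: [0.5522, -0.1048, 0.1282]
tool_rot: [179.9, -0.1, 90.0]
force: [-10.5, 1.5, 23.0]
grip_width: 0.0584
```

Contact at z 0.128, as expected for home. Releasing and heading for the lid.

Request:
{"method": "servo_tool", "body": {
  "plan": [
    [0, [0, 0, 0.1], [0, 0, 0]],
    [1, [0, 0, 0], [0, 0, 0]],
    [1, [0, 0, 0], [0, 0, 0]],
    [1, [0, 0, 0], [0, 0, 0]],
    [1, [0, 0, 0], [0, 0, 0]],
    [1, [0, 0, 0], [0, 0, 0]],
    [1, [0, 0, 0], [0, 0, 0]]
  ]
}}

```text
time_s: 21.92
tool_pos: [0.553, -0.1048, 0.1284]
tool_rot: [179.8, -0.2, 90.0]
force: [-0.2, 0.5, 0.1]
grip_width: 0.0848
```

Request:
{"method": "servo_tool", "body": {
  "plan": [
    [1, [0, 0, -2], [0, 0, 0]],
    [1, [0, 0, -3], [0, 0, 0]],
    [1, [0, 0, -1], [0, 0, 0]],
    [1, [3.5, -1, 0], [0, 0, 0]],
    [1, [3.5, -1, 0], [0, 0, 0]],
    [1, [3.5, -1, 0], [0, 0, 0]],
    [1, [3.5, -1, 0], [0, 0, 0]],
    [1, [3.5, -1, 0], [0, 0, 0]],
    [1, [3.5, -1, 0], [0, 0, 0]],
    [1, [3.5, -1, 0], [0, 0, 0]],
    [1, [2, -1, 0], [0, 0, 0]],
    [1, [0, 0, 0], [0, 0, 0]],
    [1, [0, 0, 0], [0, 0, 0]],
    [1, [0, 0, 0], [0, 0, 0]]
  ]
}}

```text
time_s: 23.08
tool_pos: [0.4685, 0.1696, 0.1867]
tool_rot: [179.8, -0.0, 89.8]
force: [-0.1, 0.4, 0.4]
grip_width: 0.0872
```

Run:
```python
from h import *
go(.471,.168,.06)
c,T=wrist();print('cam',T[:3,3],ring(c,T,'green',.036))
c=env.read_camera('top');s=env.read_camera('side')
p=big(mask(c['image'],'red')[:,300:])+[300,0];w=cast(c,p,.156)[:,:2]
print(cv2.minEnclosingCircle((w*1000).astype(np.float32)))
a=cv2.resize(c['image'][150:260,300:440],(400,314));b=cv2.resize(s['image'][180:300,130:330],(400,240))
cv2.imwrite('pics/chk3.png',np.vstack([a,b]))
```

```text
23.08 [0.4685 0.1696 0.1867] [ 1.7983e+02 -3.0000e-02  8.9770e+01] [-0.1  0.4  0.4] 0.0872
shift cm [-0.16  0.21 12.67] turn [ 0.17 -0.03 -0.23]
cam [0.46909122 0.23835597 0.34779101] (470.9, 168.2, 30.8)
((551.37353515625, -100.4657974243164), 30.80124855041504)
```

View pics/chk3.png

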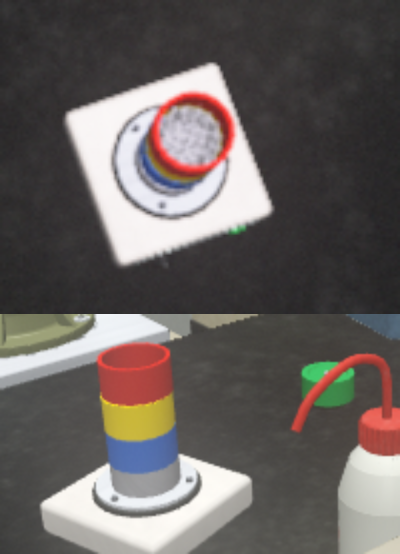

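Red is seated flush like the others. Now the lid at (471,167).

Request:
{"method": "servo_tool", "body": {
  "plan": [
    [1, [-0.2, 0.2, 0], [0.1, 0, -0.2]],
    [1, [0, 0, 3], [0, 0, 0]],
    [1, [0, 0, 3], [0, 0, 0]],
    [1, [0, 0, 3], [0, 0, 0]],
    [1, [0, 0, 3], [0, 0, 0]],
    [1, [0, 0, 1], [0, 0, 0]],
    [1, [0, 0, 0], [0, 0, 0]],
    [1, [0, 0, 0], [0, 0, 0]]
  ]
}}

```text
time_s: 23.9
tool_pos: [0.48, 0.1568, 0.056]
tool_rot: [179.4, -0.1, 88.9]
force: [-0.0, -0.4, -0.1]
grip_width: 0.0872
```

Run:
```python
from h import *
go(.471,.167,.009)
```

```text
23.9 [0.48   0.1568 0.056 ] [ 1.794e+02 -8.000e-02  8.887e+01] [-0.  -0.4 -0.1] 0.0872
shift cm [ 1.   -0.97  4.69] turn [ 0.6  -0.07 -1.13]
```

Request:
{"method": "servo_tool", "body": {
  "plan": [
    [1, [1.0, -0.9, 0], [0.6, 0, -1.1]],
    [1, [0, 0, 1.2], [0, 0, 0]],
    [1, [0, 0, 1.0], [0, 0, 0]],
    [1, [0, 0, 0], [0, 0, 0]],
    [1, [0, 0, 0], [0, 0, 0]]
  ]
}}

```text
time_s: 24.32
tool_pos: [0.4748, 0.17, 0.0377]
tool_rot: [179.6, -0.4, 90.1]
force: [1.2, -1.0, 0.1]
grip_width: 0.0871
```

Run:
```python
from h import *
go(.471,.167,.009)
```

```text
24.32 [0.4748 0.17   0.0377] [179.56  -0.37  90.09] [ 1.2 -1.   0.1] 0.0871
shift cm [-0.32 -0.4   2.86] turn [ 0.44 -0.37  0.09]
```

Request:
{"method": "servo_tool", "body": {
  "plan": [
    [1, [-0.3, -0.4, 1], [0.4, -0.3, 0]],
    [1, [0, 0, 1], [0, 0, 0]],
    [1, [0, 0, 0.6], [0, 0, 0]],
    [1, [0, 0, 0], [0, 0, 0]],
    [1, [0, 0, 0], [0, 0, 0]]
  ]
}}

```text
time_s: 24.73
tool_pos: [0.4707, 0.1668, 0.0092]
tool_rot: [180.0, -0.0, 90.1]
force: [-0.2, -0.6, 0.8]
grip_width: 0.0871
```

Run:
```python
from h import *
go(.471,.167,.009)
```

```text
24.73 [0.4707 0.1668 0.0092] [ 1.7997e+02 -5.0000e-02  9.0090e+01] [-0.2 -0.6  0.8] 0.0871
shift cm [0.02 0.03 0.02] turn [ 0.03 -0.05  0.09]
```

Request:
{"method": "servo_tool", "body": {
  "plan": [
    [0, [0, 0, 0], [0, 0, 0]],
    [0, [0, 0, 0], [0, 0, 0]],
    [0, [0, 0, 0], [0, 0, 0]],
    [0, [0, 0, 0], [0, 0, 0]],
    [0, [0, 0, 0], [0, 0, 0]],
    [0, [0, 0, 0], [0, 0, 0]],
    [0, [0, 0, 0], [0, 0, 0]]
  ]
}}

```text
time_s: 25.32
tool_pos: [0.4713, 0.1669, 0.0098]
tool_rot: [179.9, -0.1, 90.1]
force: [0.8, -0.5, -0.8]
grip_width: 0.0575
```

Request:
{"method": "servo_tool", "body": {
  "plan": [
    [0, [0, 0, -2], [0, 0, 0]],
    [0, [0, 0, -3], [0, 0, 0]],
    [0, [0, 0, -3], [0, 0, 0]],
    [0, [0, 0, -3], [0, 0, 0]],
    [0, [0, 0, -3], [0, 0, 0]],
    [0, [0, 0, -3], [0, 0, 0]],
    [0, [0, 0, -3], [0, 0, 0]],
    [0, [-2, 0.5, 0], [0, 0, 0]],
    [0, [-3, 1, 0], [0, 0, 0]],
    [0, [-3, 1, 0], [0, 0, 0]],
    [0, [-3, 1, 0], [0, 0, 0]],
    [0, [-3, 1, 0], [0, 0, 0]],
    [0, [-3, 1, 0], [0, 0, 0]],
    [0, [-3, 1, 0], [0, 0, 0]],
    [0, [-3, 0.8, 0], [0, 0, 0]],
    [0, [-2, 0.5, 0], [0, 0, 0]],
    [0, [0, 0, 0], [0, 0, 0]],
    [0, [0, 0, 0], [0, 0, 0]],
    [0, [0, 0, 0], [0, 0, 0]]
  ]
}}

```text
time_s: 26.9
tool_pos: [0.5506, -0.0936, 0.2198]
tool_rot: [179.9, -0.0, 90.4]
force: [0.8, 0.6, -0.2]
grip_width: 0.0574
```

Run:
```python
from h import *
go(.552,-.104,.18)
```

```text
26.9 [ 0.5506 -0.0936  0.2198] [ 1.7986e+02 -3.0000e-02  9.0390e+01] [ 0.8  0.6 -0.2] 0.0574
shift cm [-1.04  0.13  3.98] turn [ 0.14 -0.03  0.39]
```

Request:
{"method": "servo_tool", "body": {
  "plan": [
    [0, [-1.0, 0.1, 0], [0.1, 0, 0.4]],
    [0, [0, 0, 0], [0, 0, 0]],
    [0, [0, 0, 1.8], [0, 0, 0]],
    [0, [0, 0, 1.4], [0, 0, 0]],
    [0, [0, 0, 0], [0, 0, 0]],
    [0, [0, 0, 0], [0, 0, 0]]
  ]
}}

```text
time_s: 27.4
tool_pos: [0.5523, -0.0978, 0.1876]
tool_rot: [179.9, -0.2, 90.5]
force: [-0.2, 0.6, 0.1]
grip_width: 0.0577
```

Run:
```python
from h import *
go(.552,-.104,.158)
```

```text
27.4 [ 0.5523 -0.0978  0.1876] [179.88  -0.24  90.51] [-0.2  0.6  0.1] 0.0577
shift cm [-0.64 -0.04  2.96] turn [ 0.12 -0.24  0.51]
```

Request:
{"method": "servo_tool", "body": {
  "plan": [
    [0, [-0.6, -0.1, 0], [0.1, -0.2, 0.5]],
    [0, [0, 0, 0.6], [0, 0, 0]],
    [0, [0, 0, 0.5], [0, 0, 0]],
    [0, [0, 0, 0], [0, 0, 0]],
    [0, [0, 0, 0], [0, 0, 0]]
  ]
}}

```text
time_s: 27.82
tool_pos: [0.5526, -0.103, 0.1781]
tool_rot: [179.8, -0.1, 90.1]
force: [-0.1, -0.7, -0.3]
grip_width: 0.0573
```

Run:
```python
from h import *
go(.552,-.104,.158)
```

```text
27.82 [ 0.5526 -0.103   0.1781] [ 1.7981e+02 -6.0000e-02  9.0090e+01] [-0.1 -0.7 -0.3] 0.0573
shift cm [-0.1  -0.06  2.01] turn [ 0.19 -0.06  0.09]
```

Request:
{"method": "servo_tool", "body": {
  "plan": [
    [0, [-0.1, -0.1, 0.5], [0.1, 0, 0]],
    [0, [0, -0.1, 0.6], [0, 0, 0]],
    [0, [0, 0, 0.4], [0, 0, 0]],
    [0, [0, 0, 0], [0, 0, 0]],
    [0, [0, 0, 0], [0, 0, 0]]
  ]
}}

```text
time_s: 28.23
tool_pos: [0.5504, -0.1042, 0.1617]
tool_rot: [179.9, -0.1, 90.1]
force: [0.7, -0.5, -0.3]
grip_width: 0.0576
```

Run:
```python
from h import *
go(.552,-.104,.158)
```

```text
28.23 [ 0.5504 -0.1042  0.1617] [ 1.7991e+02 -6.0000e-02  9.0090e+01] [ 0.7 -0.5 -0.3] 0.0576
shift cm [0.01 0.16 0.37] turn [ 0.09 -0.06  0.09]
```

Request:
{"method": "servo_tool", "body": {
  "plan": [
    [0, [0, 0.05, 0.3], [0, 0, 0]],
    [0, [0, 0, 0.3], [0, 0, 0]],
    [0, [0, 0, 0.3], [0, 0, 0]]
  ]
}}

```text
time_s: 28.48
tool_pos: [0.5516, -0.1043, 0.1574]
tool_rot: [179.8, -0.2, 90.1]
force: [-9.6, 1.8, 26.9]
grip_width: 0.0573
```

Request:
{"method": "servo_tool", "body": {
  "plan": [
    [0, [0, 0, 0.1], [0, 0, 0]],
    [1, [0, 0, 0], [0, 0, 0]],
    [1, [0, 0, 0], [0, 0, 0]],
    [1, [0, 0, 0], [0, 0, 0]],
    [1, [0, 0, 0], [0, 0, 0]],
    [1, [0, 0, 0], [0, 0, 0]],
    [1, [0, 0, 0], [0, 0, 0]]
  ]
}}

```text
time_s: 29.07
tool_pos: [0.5528, -0.1044, 0.1579]
tool_rot: [179.7, -0.2, 90.1]
force: [-0.2, -0.0, -0.3]
grip_width: 0.0846
```

Request:
{"method": "servo_tool", "body": {
  "plan": [
    [1, [0, 0, -2], [0, 0, 0]],
    [1, [0, 0, -3], [0, 0, 0]],
    [1, [0, 0, -1], [0, 0, 0]],
    [1, [3, 0, 0], [0, 0, 0]],
    [1, [3.5, 0, 0], [0, 0, 0]],
    [1, [3.5, 0, 0], [0, 0, 0]],
    [1, [3.5, 0, 0], [0, 0, 0]],
    [1, [3.5, 0, 0], [0, 0, 0]],
    [1, [3, 0, 0], [0, 0, 0]],
    [1, [0, 0, 0], [0, 0, 0]],
    [1, [0, 0, 0], [0, 0, 0]],
    [1, [0, 0, 0], [0, 0, 0]]
  ]
}}

```text
time_s: 30.07
tool_pos: [0.5513, 0.1025, 0.2168]
tool_rot: [179.8, -0.1, 89.8]
force: [0.5, -1.2, -0.2]
grip_width: 0.0871
```

Run:
```python
from h import *
state()
c=env.read_camera('top');s=env.read_camera('side')
a=cv2.resize(c['image'][140:300,140:420],(700,400));b=cv2.resize(s['image'][140:320,120:420],(330,198))
v=np.zeros((598,700,3),np.uint8);v[:400]=a;v[400:,:330]=b;v[400:,340:670]=cv2.resize(s['image'][185:305,110:310],(330,198));cv2.imwrite('pics/chk4.png',v)
```

```text
30.07 [0.5513 0.1025 0.2168] [ 1.7983e+02 -1.2000e-01  8.9830e+01] [ 0.5 -1.2 -0.2] 0.0871
```

View pics/chk4.png

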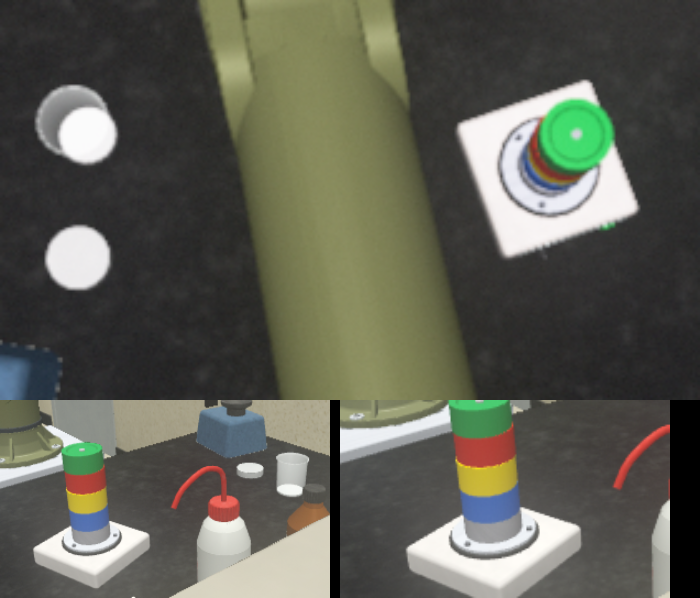

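The whole column is straight and flush, with the lid's dot at (576,134). The beaker and petri dish are where they started and the gripper is clear. Handing in.

```bash
python3 -c "
from cell import env
print(env.sign_off())"
```

```text
the job is handed in; nothing more can be done
None
```

The sieve column is built on the receiver pan in the order asked (blue, yellow, red, then the green lid), and the job was handed in at about 30 s of the 88 s allowed.

- **Seating:** Each part was pressed down until it met the one below, with 23–36 N on the wrist, at heights matching fully home to about 1 mm. Each was then let go and the gripper drawn clear.
- **Last look:** The top and side pictures show the column straight and flush. The beaker and petri dish stand where they started, and the gripper is touching nothing.
- **Disagreements:** The views differed by up to about 3 mm on the pan's centre, within what the tapered spigots take up. The arm missed its commanded positions by up to about 15 mm, corrected by re-measuring before each grasp and each insertion. At contact there was 10–15 N of sideways force from slight off-centring, gone once each part was let go.

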